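Seat a raised cuvette in a photometer behind its push-latch lid

TASK

The photometer reads wrong because the blue-stoppered cuvette under its dark sample lid is not pushed all the way into its well. Press the front of the lid down and let go so that it pops open by itself, gently push the blue-stoppered cuvette down until it is fully home, then push the lid shut and press it down until it latches and stays closed when you let go. Only touch and push, grip nothing: do not lift either cuvette, leave the things round the photometer where they are and end with your hand clear.

Things in the scene. Friction and masses are not known exactly. Their poses are not given: they have to be found in the camera images.
- photometer: benchtop photometer, fixed: white housing 228 mm (x) by 204 mm (y), flat deck 70 mm above the worktop, sloping panel with screen and keys at its front. Origin under its centre on the worktop; x to its back, y to its left, z up. On the deck a black-walled sample compartment under a dark lid: inside 46 x 92 mm, 4 to 50 mm in front of the hinge, rim at 83.5 mm, floor at 72.5 mm, two wells
- sample_lid (a joint): angle of the dark sample lid: 0 latched, grows as it opens, 1.50 fully open, -0.105 firm stop (front 6 mm below latched). Push-push latch: each press at the front to the firm stop (2 to 5 N) changes its state when let go. From latched it springs fully open by itself in about 2 s; from open, pushed down against its spring (2 to 4 N) to the stop, it stays latched; short of the stop it may reopen
- lid_press (a point): on top of the lid at the middle of three pale ribs near its front edge, the place to press; 52 mm in front of the hinge axis and 94 mm above the worktop when latched; moves with the lid, which reaches 12 mm farther to the front
- lid_hinge (a point): middle of the lid's hinge axis, which runs along the photometer's y, 82 mm above the worktop and 62 mm behind its origin. Lid: dark slate shell 68 x 109 x 12 mm, from 64 mm in front of to 4 mm behind this axis, underside level with it when latched. Fully open it stands nearly upright, from 4 mm in front of to 13 mm behind the axis, its edge 147 mm above the worktop
- cuvette_blue_top (a point): middle of the top of the blue stopper (14 mm square, 5 mm thick) of the amber cuvette (12.5 mm square); it stands in the left or the right well, 31 mm in front of the hinge axis and 25 mm left or right of the middle; 78.5 mm above the worktop when fully home
- cuvette_blue (a joint): height of the blue-stoppered cuvette above fully home, m; 0 = home against a firm stop; starts 0.005 to 0.009; it stays where it is left and needs about 3 N to push down (mass 20 g)
- cuvette_white_top (a point): middle of the top of the white stopper of the second cuvette, same size, in the other well, fully home already
- cuvette_white (a joint): height of the white-stoppered cuvette above fully home, m; starts at 0
- wash_solution: white square bottle with a blue cap, 50 x 62 x 149 mm, standing loose to the right of the photometer; origin under its centre
- acrylic_rack: small clear folded tube rack, 50 x 94 x 34 mm, loose to the left of the photometer; origin under its centre
- blue_marker: white marker pen with a blue cap, 138 mm long, 13 mm thick, lying loose in front of the photometer; origin under its middle
- sample_tube: 50 ml tube with a blue screw cap, 34 mm across, 114 mm tall, standing loose left of the photometer; origin under its centre
- sample_tube2: 50 ml tube with an orange screw cap, 34 mm across, 114 mm tall, standing loose left of the photometer; origin under its centre
- dish: small white ceramic dish, 73 mm across, 30 mm tall, loose to the right of the photometer; origin under its centre

How it is judged:
By the outcome, as a careful person would: the job done as asked, in the order asked, and still so for the second after the job is handed in, with the robot touching nothing.
It also fails if it takes over 45 s, if anything falls off the work surface, if the arm or the gripper's body presses on something with over 40 N, if the wrist force passes 120 N, or if a joint passes its speed limit or range.

ROBOT

A 6-joint arm with a two-finger parallel gripper is mounted at the origin on a cart in front of the work surface, level with it; the furniture and walls round the work are solid. World frame = base frame: x ahead of the robot, y to its left, z up, the work surface at z = 0. Lengths are in m, angles in rad, forces in N, time in s.
With the tool pointing down it reaches from about 0.375 to 0.9 m from the base axis. Payload 3.1 kg.
Tool frame: the origin (TCP) lies on the centre line of the jaws, within the pads' length; the fingertips stand 14 mm ahead of it and the grasp point (between the pads) lies 5 mm behind it; z points along the fingers, y is the line along which they close (so a half turn about z gives the same grasp; the last joint's range is limited). The gripper opens to 87 mm and grips with 3 to 60 N. Pads are 19 mm wide; open, the fingers measure 117 mm over their backs; the gripper's body (75 mm by 190 mm) begins 51 mm behind the grasp point.
Start: joints at [0.979, 0.527, 1.433, -0, 1.181, -0.178], TCP at [0.251, 0.572, 0.237] pointing down, gripper open.
Joint ranges: [-3.08, 3.08], [-0.75, 2.2], [0.22, 2.44], [-1.43, 4.57], [0, 2.65], [-2.85, 2.85]. Speed limits (rad/s): [2.79, 2.79, 3.14, 3.14, 3.14, 3.14].

INTERFACE

Orientations are given as a unit quaternion [x, y, z, w].
In Python, from rig import robot gives the robot as it stands.
- The arm moves only by the tool move_arm, never from a script. Its argument "commands" is a list of rows, each an object with "hand": the finger opening in cm, from 0 to 8.7; "travel": the shift along the tool's x, y, z in cm, a list of three; "twist": the turn, a rotation vector about the tool's x, y, z in degrees, a list of three. In form: [{"hand": hand, "travel": [dx, dy, dz], "twist": [wx, wy, wz]}, ...]. A call has 1 to 5 rows; each row shifts and turns the commanded pose from where the row before left it, along the tool's axes as they then stand; what a row does not reach is not made up. A row lasts 1/12 s, in which the tool goes at most 41.7 mm and 7.16 degrees, less where a joint would pass 70% of its speed; a pose out of reach is approached as far as the arm can. A call is refused whole if a number of a shift passes 4.17 or a number of a turn 7.16, either way. A call with a gripper value outside its range is refused whole. The fingers move at their own pace and stop on an object; "force" is the grip in N (left out, the last holds). Time passes only in rows, so rows that do not move let the fingers close. It gives the time, the measured TCP pose, the force, the opening and the grip force at its end, in the units of the state.
- robot.get_obs(): the state, without advancing time (a new reading comes with each control period).
- robot.camera(name): name is "scene" or "side" or "wrist"; returns a dict with "frame" (384x512x3 uint8, red, green, blue), "fov_y" (degrees; the focal length in pixels is half the picture's height over the tangent of half this angle, whatever the lens; pixels are square), "cx", "cy" (the principal point, pixels), "extrinsics" (4x4, takes a point from camera to world coordinates); the wrist camera has in their place "T_tool_cam" (4x4, takes a point from camera to tool coordinates, whose origin is the TCP and whose axes are the flange's). Camera axes: x right, y down, z forward; pixel columns grow to the right and rows downward; lengths in m; the calibration is good to about 2 mm. A picture is of the moment at which its call begins: read the wrist's pose just before it. There is no depth.
- robot.hand_in(): hands the job in; it is judged then, once.
The state is a dict: "time": time; "q": joint angles; "joint_velocities": joint speeds; "joint_torque": joint torques, N m; "position": TCP position; "tool_rot": TCP orientation; "ft_force": force on the tool from outside, world axes, zero at the start; "moment": the same for the moment, N m; "grip_width": finger opening in m; "grip_force": force on a finger pad.
Only numpy, scipy, OpenCV 4.12 (cv2) and the standard library are available. Lean on these libraries where they do the work, as an engineer would, in place of code of your own. Each camera call takes 0.05 s, during which the arm holds its last target. There are 200 camera calls.

## Working session

There is one attempt and no reset: what is moved stays moved. The work goes in short steps, Python scripts to look and compute and a tool call to move; the robot and the scene stay as the last step left them, time stands still between calls to the robot, and variables do not carry over. Pictures are saved under pics/ and viewed, at most 10 in all, crops included, and the job is handed in when it is done.

Besides the shell and the picture viewer there is one more tool, called as name(argument=value, ...), one argument or row to a line, values as JSON. move_arm: Moves the arm, as the interface text tells. Its arguments: {"type":"object","properties":{"commands":{"type":"array"},"force":{"type":"number"}},"required":["commands"]}

```bash
mkdir -p pics; ls
python3 - <<'E'
from rig import robot
import cv2,numpy as np
o=robot.get_obs();print(o)
for n in("scene","side"):
    c=robot.camera(n);cv2.imwrite(f"pics/{n}0.png",cv2.resize(c["frame"][:,:,::-1],(800,600),interpolation=cv2.INTER_CUBIC))
    print(n,c["fov_y"],c["cx"],c["cy"],np.round(c["extrinsics"],4).tolist())
E
```

```text
pics
{'time': 0.0, 'q': array([ 9.78512789e-01,  5.28475973e-01,  1.43389591e+00, -1.34701876e-05,
        1.18136307e+00, -1.78521918e-01]), 'joint_velocities': array([ 5.73977415e-04, -8.62194500e-04,  9.42565701e-05, -6.07783458e-04,
        7.98732711e-05,  3.05152238e-04]), 'joint_torque': array([ 1.67788485e-04, -4.40037239e+01, -1.76593870e+01,  6.34062756e-02,
        5.82835008e-02, -1.88352892e-04]), 'position': array([0.25088165, 0.57168082, 0.23556759]), 'tool_rot': array([ 2.05405600e-01,  9.78676347e-01, -9.94916025e-04, -3.96907369e-04]), 'ft_force': array([-0.00951384, -0.32458468, -0.31030064]), 'moment': array([-0.03061425, -0.02504452, -0.02339101]), 'grip_force': 0.0, 'grip_width': 0.08709915988767125}
scene 45.507571980418675 252.25680235075097 191.90385538487746 [[0.6262, -0.5017, 0.5968, -0.4705], [-0.7797, -0.4057, 0.477, -0.7724], [0.0028, -0.764, -0.6452, 1.1726], [0.0, 0.0, 0.0, 1.0]]
side 52.65669793341211 256.08936500377183 193.0936549912239 [[0.9284, -0.1934, 0.3174, 0.1659], [-0.3717, -0.4801, 0.7946, -0.8704], [-0.0013, -0.8557, -0.5175, 0.6519], [0.0, 0.0, 0.0, 1.0]]
```

View pics/scene0.png

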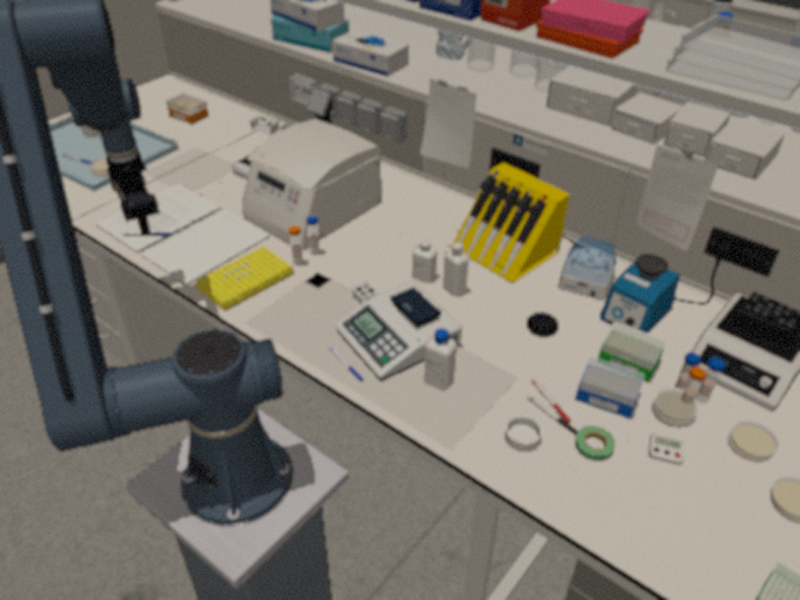

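View pics/side0.png

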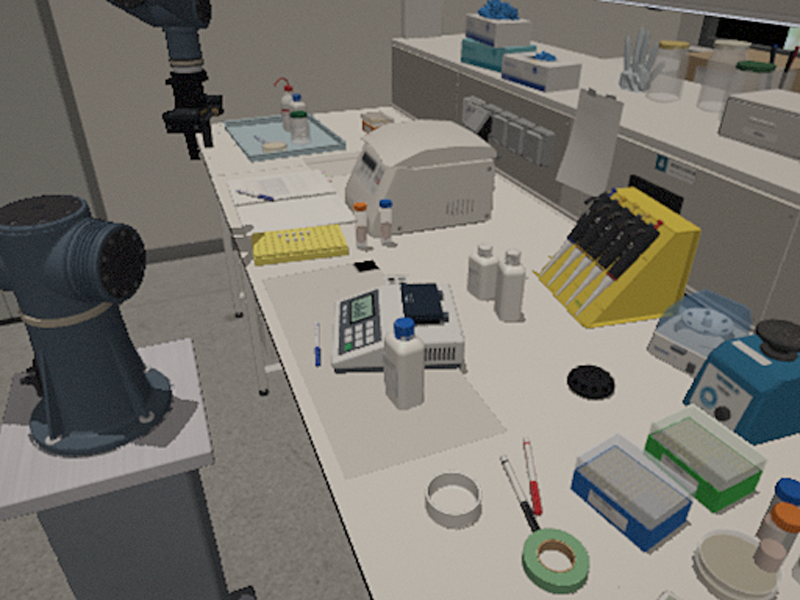

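Run:
```python
from rig import robot
import cv2,numpy as np
for n,x,y in(("scene",205,170),("side",202,160)):
    f=robot.camera(n)["frame"][y:y+85,x:x+110,::-1]
    cv2.imwrite(f"pics/{n}1.png",cv2.resize(f,None,fx=7,fy=7,interpolation=cv2.INTER_CUBIC))
```

```text
(no output)
```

View pics/scene1.png

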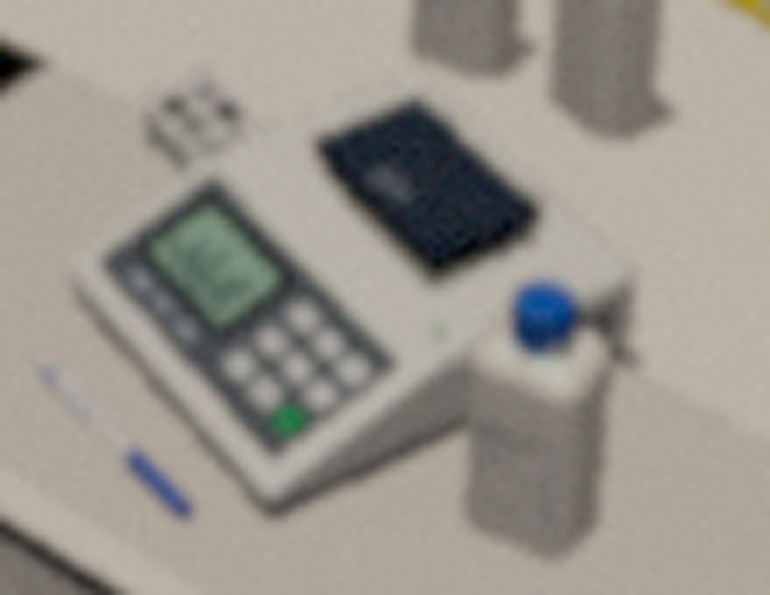

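View pics/side1.png

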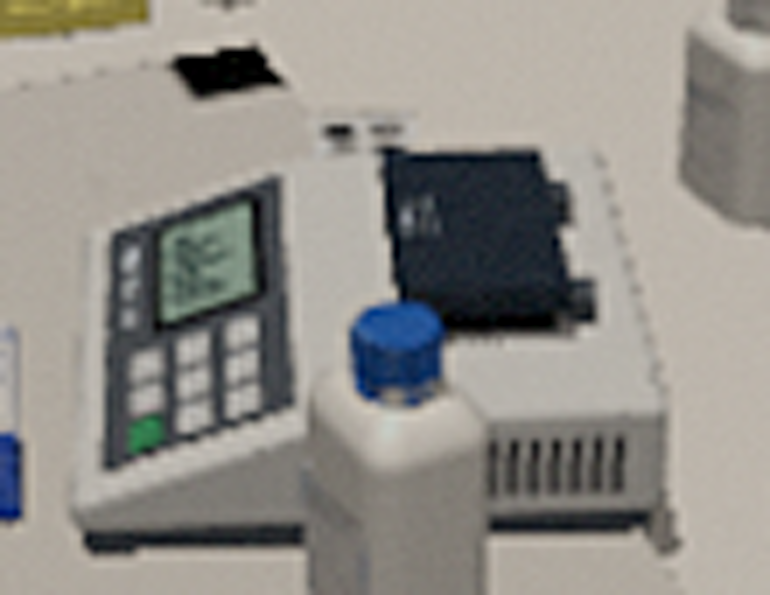

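```bash
cat > h.py <<'E'
from rig import robot
import cv2,numpy as np
from scipy.optimize import least_squares
from scipy.spatial.transform import Rotation as R
def proj(c,P,E=None):
    E=c["extrinsics"] if E is None else E
    f=c["frame"].shape[0]/2/np.tan(np.radians(c["fov_y"]/2))
    p=(np.atleast_2d(P)-E[:3,3])@E[:3,:3]
    return np.c_[c["cx"]+f*p[:,0]/p[:,2],c["cy"]+f*p[:,1]/p[:,2]]
def toW(v,L):
    c,s=np.cos(v[2]),np.sin(v[2]);L=np.atleast_2d(L)
    return np.c_[v[0]+c*L[:,0]-s*L[:,1],v[1]+s*L[:,0]+c*L[:,1],L[:,2]]
E
python3 - <<'E'
from h import *
FL,FR,BL,BR,rib,DBR,DBL=[-.002,.0545,.094],[-.002,-.0545,.094],[.066,.0545,.094],[.066,-.0545,.094],[.010,0,.094],[.114,-.102,.07],[.114,.102,.07]
obs=[("scene",(205,170),[(FL,320,145),(FR,437,266),(BL,415,100),(BR,538,212),(rib,390,185),(DBR,630,275)]),
("side",(202,160),[(FL,385,150),(FR,403,303),(BL,542,150),(BR,560,310),(rib,420,215),(DBR,662,410),(DBL,600,152)])]
cam={n:robot.camera(n) for n in("scene","side")}
def res(v,names=("scene","side")):
    return np.concatenate([(proj(cam[n],toW(v,[l[0] for l in L]))-[((l[1]+.5)/7-.5+o[0],(l[2]+.5)/7-.5+o[1]) for l in L]).ravel() for n,o,L in obs if n in names])
for N in(("scene","side"),("scene",),("side",)):
    s=least_squares(res,[.45,0,0],args=(N,),loss="soft_l1");print(N,s.x.round(4));print(res(s.x,N).reshape(-1,2).round(1).tolist())
E
```

```text
('scene', 'side') [ 0.5129 -0.0096 -0.3448]
[[-1.3, -0.6], [-2.0, -0.9], [0.7, -0.3], [-0.5, 0.2], [-0.7, 0.9], [4.6, -0.9], [-0.9, 1.4], [-2.0, -0.3], [0.0, 1.0], [1.0, -1.8], [-0.9, 1.7], [6.2, 1.1], [5.8, -0.4]]
('scene',) [ 0.5123 -0.0123 -0.333 ]
[[-1.0, -0.2], [-1.4, -0.6], [0.9, 0.1], [0.1, 0.4], [-0.2, 1.2], [5.2, -0.8]]
('side',) [ 0.5139 -0.0051 -0.3626]
[[-0.8, 0.6], [-2.6, -1.2], [0.1, 0.4], [0.3, -2.5], [-1.1, 0.9], [5.1, 0.5], [6.1, -0.8]]
```

```bash
cat >> h.py <<'E'
def rel(p,v,tilt=0,yawoff=0):
    """rows needed: shift (cm, current tool axes) and rotvec (deg) to reach world TCP p, tool x = photometer -x, leaning tilt deg to the front"""
    o=robot.get_obs();A=R.from_quat(o["tool_rot"])
    D=R.from_euler("z",v[2]+np.pi+yawoff)*R.from_matrix(np.diag([1,-1,-1.]))*R.from_euler("y",tilt,degrees=True)
    print("shift",(A.inv().apply(np.array(p)-o["position"])*100).round(2),"rot",(A.inv()*D).as_rotvec(degrees=True).round(2),"t",round(o["time"],2))
    return D
def ray(c,u,v,z):
    E=c["extrinsics"];f=c["frame"].shape[0]/2/np.tan(np.radians(c["fov_y"]/2))
    d=E[:3,:3]@[(u-c["cx"])/f,(v-c["cy"])/f,1];return (E[:3,3]+d*(z-E[2,3])/d[2]).round(3)
E
python3 - <<'E'
from h import *
FL,FR,BL,BR,rib=[-.002,.0545,.094],[-.002,-.0545,.094],[.066,.0545,.094],[.066,-.0545,.094],[.010,0,.094]
obs=[("scene",(205,170),[(FL,320,145),(FR,437,266),(BL,415,100),(BR,538,212),(rib,390,185)]),
("side",(202,160),[(FL,385,150),(FR,403,303),(BL,542,150),(BR,560,315),(rib,420,215)])]
cam={n:robot.camera(n) for n in("scene","side")}
def res(v):
    return np.concatenate([(proj(cam[n],toW(v,[l[0] for l in L]))-[((l[1]+.5)/7-.5+o[0],(l[2]+.5)/7-.5+o[1]) for l in L]).ravel() for n,o,L in obs])
s=least_squares(res,[.45,0,0],loss="soft_l1").x;print(s.round(4));print(res(s).reshape(-1,2).round(1).tolist())
np.save("v.npy",s)
S=cam["scene"]
for u,w,z in[(545,315,.145),(480,540,0),(550,560,0)]:print("bottle",ray(S,205+u/7,170+w/7,z))
for u,w in[(245,222),(298,240),(382,195),(298,263),(315,253)]:print(ray(S,u/1.5625,w/1.5625,0))
p=toW(s,[.010,0,.30])[0];print(p);rel(p,s)
E
```

```text
[ 0.5145 -0.0114 -0.3232]
[[-0.9, -0.5], [-1.0, -1.0], [0.9, -0.4], [0.3, -0.2], [-0.0, 0.8], [-0.5, 1.6], [-0.7, -0.1], [0.3, 0.9], [2.2, -2.6], [-0.1, 1.8]]
bottle [ 0.452 -0.164  0.145]
bottle [ 0.429 -0.149  0.   ]
bottle [ 0.44  -0.184  0.   ]
[0.615 0.653 0.   ]
[0.648 0.469 0.   ]
[0.98  0.436 0.   ]
[0.571 0.393 0.   ]
[0.633 0.389 0.   ]
[ 0.52398383 -0.01461237  0.3       ]
shift [-48.57 -42.76  -6.35] rot [-0.02 -0.01 -5.19] t 0.4
```

move_arm(
  commands=[
    {"hand":0,"travel":[-2.7,-2.4,-0.6],"twist":[0,0,0]},
    {"hand":0,"travel":[-2.7,-2.4,-0.6],"twist":[0,0,0]},
    {"hand":0,"travel":[-2.7,-2.4,-0.6],"twist":[0,0,0]},
    {"hand":0,"travel":[-2.7,-2.4,-0.6],"twist":[0,0,0]},
    {"hand":0,"travel":[-2.7,-2.4,-0.6],"twist":[0,0,0]},
  ],
)

```text
time: 0.82
position: [0.3269, 0.4067, 0.2669]
tool_rot: [0.205, 0.979, 0.0, 0.0]
ft_force: [0.7, 0.3, -0.3]
grip_width: 0.0613
grip_force: 0.0
```

move_arm(
  commands=[
    {"hand":0,"travel":[-2.7,-2.4,-0.6],"twist":[0,0,0]},
    {"hand":0,"travel":[-2.7,-2.4,-0.6],"twist":[0,0,0]},
    {"hand":0,"travel":[-2.7,-2.4,-0.6],"twist":[0,0,0]},
    {"hand":0,"travel":[-2.7,-2.4,-0.6],"twist":[0,0,0]},
    {"hand":0,"travel":[-2.7,-2.4,-0.6],"twist":[0,0,0]},
  ],
)

```text
time: 1.23
position: [0.4024, 0.2423, 0.2971]
tool_rot: [0.205, 0.979, 0.0, 0.0]
ft_force: [1.0, 0.5, -0.1]
grip_width: 0.0283
grip_force: 0.0
```

move_arm(
  commands=[
    {"hand":0,"travel":[-2.7,-2.4,0],"twist":[0,0,0]},
    {"hand":0,"travel":[-2.7,-2.4,0],"twist":[0,0,0]},
    {"hand":0,"travel":[-2.7,-2.4,0],"twist":[0,0,0]},
    {"hand":0,"travel":[-2.7,-2.4,0],"twist":[0,0,0]},
    {"hand":0,"travel":[-2.7,-2.4,0],"twist":[0,0,0]},
  ],
)

```text
time: 1.65
position: [0.4778, 0.078, 0.2969]
tool_rot: [0.206, 0.979, 0.0, 0.0]
ft_force: [0.1, -0.2, -0.1]
grip_width: 0.0018
grip_force: 0.0
```

move_arm(
  commands=[
    {"hand":0,"travel":[-2.7,-2.2,0],"twist":[0,0,0]},
    {"hand":0,"travel":[-2.7,-2.2,0],"twist":[0,0,-5.2]},
    {"hand":0,"travel":[0,0,0],"twist":[0,0,0]},
    {"hand":0,"travel":[0,0,0],"twist":[0,0,0]},
  ],
)

```text
time: 1.98
position: [0.5098, 0.0161, 0.2965]
tool_rot: [0.163, 0.987, 0.0, 0.0]
ft_force: [-0.7, 0.2, 0.1]
grip_width: 0.0004
grip_force: 0.0
```

Run:
```python
from h import *
v=np.load("v.npy");o=robot.get_obs();c=robot.camera("wrist");print(o["position"],c["fov_y"],c["cx"],c["cy"],c["T_tool_cam"].round(3).tolist())
A=np.eye(4);A[:3,:3]=R.from_quat(o["tool_rot"]).as_matrix();A[:3,3]=o["position"]
E=A@c["T_tool_cam"]
print(proj(c,toW(v,[[-.002,.0545,.094],[-.002,-.0545,.094],[.066,.0545,.094],[.066,-.0545,.094],[.010,0,.094]]),E).round(1).tolist())
np.savez("w0.npz",E=E);cv2.imwrite("pics/w0.png",cv2.resize(c["frame"][:,:,::-1],(800,600),interpolation=cv2.INTER_CUBIC));rel(toW(v,[.010,0,.30])[0],v)
```

```text
[0.50981943 0.01609648 0.29645862] 66.66006034527368 256.34722461265784 191.8910128659808 [[-0.002, -0.965, -0.264, 0.072], [1.0, -0.001, -0.001, -0.001], [0.001, -0.264, 0.965, -0.148], [0.0, 0.0, 0.0, 1.0]]
[[281.2, 181.7], [192.9, 182.1], [280.4, 232.8], [196.2, 233.2], [237.3, 191.3]]
shift [-2.46 -2.55 -0.37] rot [ 0.02 -0.06 -0.13] t 2.03
```

View pics/w0.png

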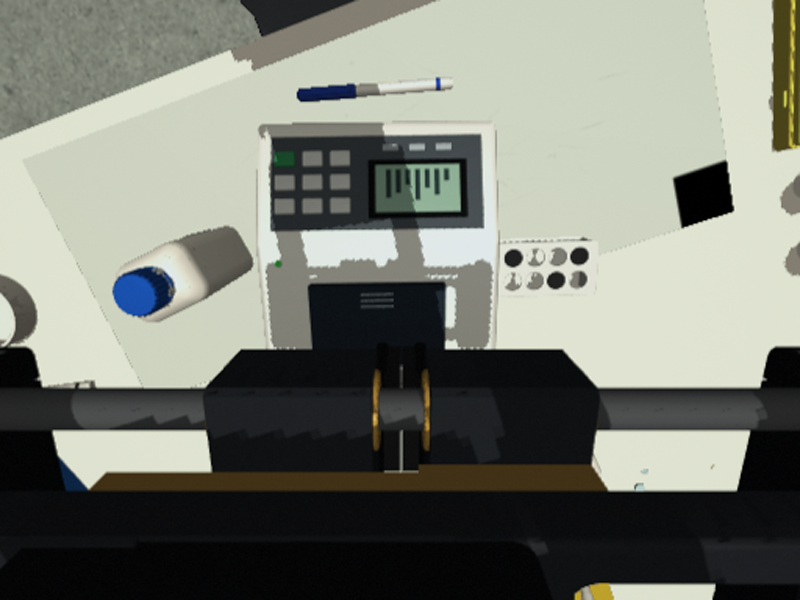

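```bash
cat >> h.py <<'E'
def tip(L,v,tilt=-15):
    """go with the fingertip's front lower edge to photometer point L"""
    D=R.from_euler("z",v[2]+np.pi)*R.from_matrix(np.diag([1,-1,-1.]))*R.from_euler("y",tilt,degrees=True)
    p=toW(v,L)[0]-D.apply([.0095,0,.014]);rel(p,v,tilt)
def where(v):
    o=robot.get_obs();p=o["position"]+R.from_quat(o["tool_rot"]).apply([.0095,0,.014])-[v[0],v[1],0]
    print("edge at (mm)",(R.from_euler("z",-v[2]).apply(p)*1000).round(1),"F",o["ft_force"].round(2))
E
python3 - <<'E'
from h import *
v=np.load("v.npy");v[:2]+=.004*np.array([-np.sin(v[2]),np.cos(v[2])]);np.save("v.npy",v);print(v)
tip([.006,0,.115],v);where(v)
E
```

```text
[ 0.51577198 -0.00764349 -0.32319589]
shift [-2.63 -2.16 16.53] rot [ 1.000e-02 -1.506e+01 -1.300e-01] t 2.03
edge at (mm) [-24.   21.6 282.4] F [-0.02  0.57 -0.08]
```

move_arm(
  commands=[
    {"hand":0,"travel":[-0.53,-0.43,3.3],"twist":[0,0,0]},
    {"hand":0,"travel":[-0.53,-0.43,3.3],"twist":[0,0,0]},
    {"hand":0,"travel":[-0.53,-0.43,3.3],"twist":[0,0,0]},
    {"hand":0,"travel":[-0.53,-0.43,3.3],"twist":[0,0,0]},
    {"hand":0,"travel":[-0.53,-0.43,3.3],"twist":[0,0,0]},
  ],
)

```text
time: 2.45
position: [0.5268, -0.0094, 0.1307]
tool_rot: [0.16, 0.987, 0.0, 0.0]
ft_force: [0.2, 0.7, -0.1]
grip_width: 0.0006
grip_force: 0.0
```

move_arm(
  commands=[
    {"hand":0,"travel":[0,0,0],"twist":[0,-7,0]},
    {"hand":0,"travel":[0,0,0],"twist":[0,-7,0]},
    {"hand":0,"travel":[0,0,0],"twist":[0,-1,0]},
    {"hand":0,"travel":[0,0,0],"twist":[0,0,0]},
  ],
)

```text
time: 2.78
position: [0.5236, -0.0085, 0.1302]
tool_rot: [0.158, 0.979, -0.02, 0.125]
ft_force: [0.0, 0.5, 0.3]
grip_width: 0.0005
grip_force: 0.0
```

Run:
```python
from h import *
v=np.load("v.npy");where(v);tip([.006,0,.097],v);tip([.006,0,.088],v)
```

```text
edge at (mm) [  2.    1.7 114.3] F [0.03 0.48 0.35]
shift [ 0.06 -0.17  1.77] rot [ 0.01 -0.5   0.13] t 2.78
shift [ 0.28 -0.17  2.64] rot [ 0.01 -0.5   0.13] t 2.78
```

move_arm(
  commands=[
    {"hand":0,"travel":[0.05,-0.1,1.0],"twist":[0,0,0]},
    {"hand":0,"travel":[0.0,0,0.8],"twist":[0,0,0]},
    {"hand":0,"travel":[0.05,0,0.2],"twist":[0,0,0]},
    {"hand":0,"travel":[0.05,0,0.2],"twist":[0,0,0]},
    {"hand":0,"travel":[0,0,0],"twist":[0,0,0]},
  ],
)

```text
time: 3.2
position: [0.5318, -0.0135, 0.1096]
tool_rot: [0.16, 0.979, -0.021, 0.128]
ft_force: [1.6, 0.4, 0.6]
grip_width: 0.0002
grip_force: 0.4
```

Run:
```python
from h import *
v=np.load("v.npy");where(v)
```

```text
edge at (mm) [11.4 -0.5 93.6] F [1.64 0.39 0.6 ]
```

move_arm(
  commands=[
    {"hand":0,"travel":[0.25,0,0.1],"twist":[0,0,0]},
    {"hand":0,"travel":[0.05,0,0.2],"twist":[0,0,0]},
    {"hand":0,"travel":[0,0,0],"twist":[0,0,0]},
  ],
)

```text
time: 3.45
position: [0.5291, -0.0128, 0.1061]
tool_rot: [0.16, 0.979, -0.021, 0.127]
ft_force: [-0.5, -0.1, 1.3]
grip_width: 0.0003
grip_force: 0.5
```

move_arm(
  commands=[
    {"hand":0,"travel":[0.05,0,0.15],"twist":[0,0,0]},
    {"hand":0,"travel":[0,0,0],"twist":[0,0,0]},
  ],
)

```text
time: 3.62
position: [0.529, -0.0127, 0.1046]
tool_rot: [0.16, 0.979, -0.021, 0.127]
ft_force: [0.7, -0.3, 2.3]
grip_width: 0.0007
grip_force: 0.9
```

Run:
```python
from h import *
v=np.load("v.npy");where(v)
```

```text
edge at (mm) [ 8.5 -0.6 88.7] F [ 0.69 -0.28  2.31]
```

move_arm(
  commands=[
    {"hand":0,"travel":[0.03,0,0.12],"twist":[0,0,0]},
    {"hand":0,"travel":[0,0,0],"twist":[0,0,0]},
  ],
)

```text
time: 3.78
position: [0.5291, -0.0127, 0.1043]
tool_rot: [0.159, 0.979, -0.021, 0.128]
ft_force: [-2.3, -0.5, 10.8]
grip_width: 0.0007
grip_force: 5.0
```

move_arm(
  commands=[
    {"hand":0,"travel":[0.03,0,0.1],"twist":[0,0,0]},
    {"hand":0,"travel":[0,0,0],"twist":[0,0,0]},
  ],
)

```text
time: 3.95
position: [0.5291, -0.0127, 0.1041]
tool_rot: [0.159, 0.979, -0.021, 0.129]
ft_force: [-4.2, 0.6, 17.2]
grip_width: 0.0006
grip_force: 8.6
```

move_arm(
  commands=[
    {"hand":0,"travel":[-0.4,0,-4],"twist":[0,0,0]},
    {"hand":0,"travel":[-0.4,0,-4],"twist":[0,0,0]},
    {"hand":0,"travel":[-0.4,0,-4],"twist":[0,0,0]},
    {"hand":0,"travel":[-0.4,0,-4],"twist":[0,0,0]},
    {"hand":0,"travel":[-2,0,-3],"twist":[0,0,0]},
  ],
)

```text
time: 4.37
position: [0.5115, -0.0067, 0.2963]
tool_rot: [0.159, 0.979, -0.021, 0.125]
ft_force: [0.2, 0.0, -0.2]
grip_width: 0.0007
grip_force: 0.0
```

move_arm(
  commands=[
    {"hand":0,"travel":[-3,0,-1],"twist":[0,5,0]},
    {"hand":0,"travel":[-3,0,-1],"twist":[0,5,0]},
    {"hand":0,"travel":[-2,0,0],"twist":[0,5,0]},
    {"hand":0,"travel":[0,0,0],"twist":[0,0,0]},
    {"hand":0,"travel":[0,0,0],"twist":[0,0,0]},
  ],
)

```text
time: 4.78
position: [0.587, -0.0325, 0.3276]
tool_rot: [0.161, 0.987, 0.0, -0.003]
ft_force: [-0.6, 0.9, -1.2]
grip_width: 0.0003
grip_force: 0.0
```

move_arm(
  commands=[
    {"hand":0,"travel":[0,0,0],"twist":[0,0,0]},
    {"hand":0,"travel":[0,0,0],"twist":[0,0,0]},
    {"hand":0,"travel":[0,0,0],"twist":[0,0,0]},
    {"hand":0,"travel":[0,0,0],"twist":[0,0,0]},
    {"hand":0,"travel":[0,0,0],"twist":[0,0,0]},
  ],
)

```text
time: 5.2
position: [0.5854, -0.0313, 0.3295]
tool_rot: [0.161, 0.987, 0.0, -0.001]
ft_force: [-0.1, 0.7, -0.5]
grip_width: 0.0006
grip_force: 0.0
```

move_arm(
  commands=[
    {"hand":0,"travel":[0,0,0],"twist":[0,0,0]},
    {"hand":0,"travel":[0,0,0],"twist":[0,0,0]},
    {"hand":0,"travel":[0,0,0],"twist":[0,0,0]},
    {"hand":0,"travel":[0,0,0],"twist":[0,0,0]},
    {"hand":0,"travel":[0,0,0],"twist":[0,0,0]},
  ],
)

```text
time: 5.62
position: [0.5862, -0.0318, 0.3292]
tool_rot: [0.161, 0.987, 0.0, -0.001]
ft_force: [-0.2, -0.5, 0.1]
grip_width: 0.0005
grip_force: 0.0
```

Run:
```python
from h import *
v=np.load("v.npy");o=robot.get_obs();c=robot.camera("wrist");print(o["position"],o["time"])
A=np.eye(4);A[:3,:3]=R.from_quat(o["tool_rot"]).as_matrix();A[:3,3]=o["position"]
E=A@c["T_tool_cam"];np.savez("w1.npz",E=E)
print(proj(c,toW(v,[[.031,.025,.0785],[.031,-.025,.0785],[.058,.046,.0835],[.058,-.046,.0835],[.012,.046,.0835],[.012,-.046,.0835]]),E).round(1).tolist())
cv2.imwrite("pics/w1.png",cv2.resize(c["frame"][:,:,::-1],(800,600),interpolation=cv2.INTER_CUBIC))
```

```text
[ 0.58622553 -0.03177202  0.32918541] 5.6167
[[275.9, 134.5], [238.7, 134.5], [291.4, 155.0], [223.3, 155.1], [292.4, 120.0], [222.3, 120.1]]
```

View pics/w1.png

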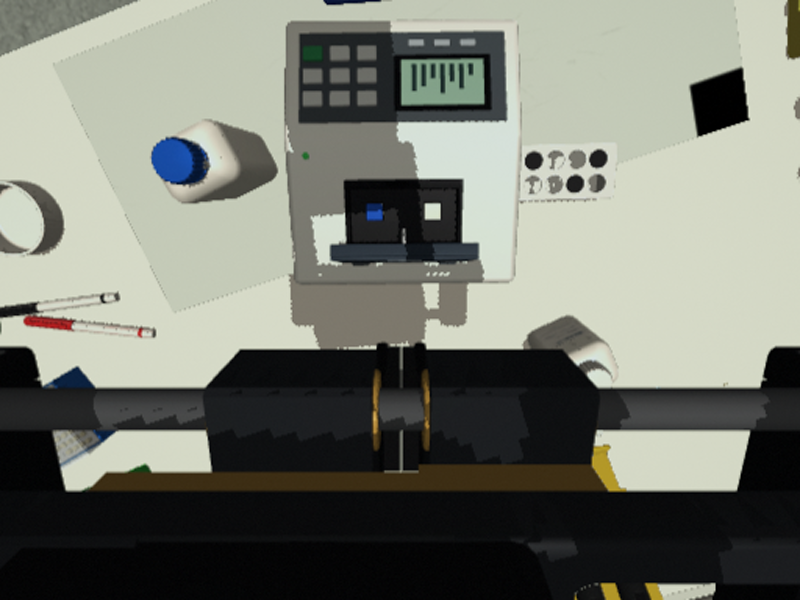

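Run:
```python
from h import *
v=np.load("v.npy");where(v);tip([.029,-.021,.180],v)
```

```text
edge at (mm) [ 64.9  -0.6 315.2] F [-0.44  0.81  0.02]
shift [ 3.95 -2.04 13.33] rot [-1.000e-02 -1.518e+01 -0.000e+00] t 5.67
```

move_arm(
  commands=[
    {"hand":0,"travel":[1.0,-0.5,3.3],"twist":[0,0,0]},
    {"hand":0,"travel":[1.0,-0.5,3.3],"twist":[0,0,0]},
    {"hand":0,"travel":[1.0,-0.5,3.3],"twist":[0,0,0]},
    {"hand":0,"travel":[1.0,-0.5,3.3],"twist":[0,0,0]},
    {"hand":0,"travel":[0,0,0],"twist":[0,-7.1,0]},
  ],
)

```text
time: 6.08
position: [0.5398, -0.0388, 0.1899]
tool_rot: [0.161, 0.985, -0.01, 0.054]
ft_force: [-0.4, -0.7, -1.0]
grip_width: 0.0004
grip_force: 0.0
```

move_arm(
  commands=[
    {"hand":0,"travel":[0,0,0],"twist":[0,-7.1,0]},
    {"hand":0,"travel":[0,0,0],"twist":[0,-1,0]},
    {"hand":0,"travel":[0,0,0],"twist":[0,0,0]},
    {"hand":0,"travel":[0,0,0],"twist":[0,0,0]},
  ],
)

```text
time: 6.42
position: [0.542, -0.0381, 0.1977]
tool_rot: [0.159, 0.978, -0.021, 0.129]
ft_force: [0.6, -0.2, 0.2]
grip_width: 0.0001
grip_force: 0.0
```

Run:
```python
from h import *
v=np.load("v.npy");where(v);tip([.029,-.021,.094],v)
```

```text
edge at (mm) [ 29.  -20.5 181.7] F [ 0.59 -0.21  0.2 ]
shift [ 2.28 -0.05  8.47] rot [-0.    0.06  0.01] t 6.42
```

move_arm(
  commands=[
    {"hand":0,"travel":[0.76,0,2.8],"twist":[0,0,0]},
    {"hand":0,"travel":[0.76,0,2.8],"twist":[0,0,0]},
    {"hand":0,"travel":[0.5,0,1.9],"twist":[0,0,0]},
    {"hand":0,"travel":[0.26,0,0.9],"twist":[0,0,0]},
    {"hand":0,"travel":[0,0,0],"twist":[0,0,0]},
  ],
)

```text
time: 6.83
position: [0.5415, -0.0381, 0.1085]
tool_rot: [0.16, 0.979, -0.021, 0.128]
ft_force: [0.0, -1.0, 0.5]
grip_width: 0.0006
grip_force: 0.0
```

Run:
```python
from h import *
v=np.load("v.npy");where(v);tip([.029,-.021,.082],v)
```

```text
edge at (mm) [ 28.5 -20.7  92.6] F [ 0.   -0.96  0.51]
shift [ 0.23 -0.03  1.03] rot [-0.02 -0.14 -0.01] t 6.83
```

move_arm(
  commands=[
    {"hand":0,"travel":[0.07,0,0.3],"twist":[0,0,0]},
    {"hand":0,"travel":[0.07,0,0.3],"twist":[0,0,0]},
    {"hand":0,"travel":[0.05,0,0.2],"twist":[0,0,0]},
    {"hand":0,"travel":[0.05,0,0.2],"twist":[0,0,0]},
    {"hand":0,"travel":[0,0,0],"twist":[0,0,0]},
  ],
)

```text
time: 7.25
position: [0.5419, -0.038, 0.1004]
tool_rot: [0.159, 0.978, -0.021, 0.129]
ft_force: [-0.7, -0.1, 0.4]
grip_width: 0.0005
grip_force: 0.0
```

move_arm(
  commands=[
    {"hand":0,"travel":[0.04,0,0.16],"twist":[0,0,0]},
    {"hand":0,"travel":[0.02,0,0.08],"twist":[0,0,0]},
    {"hand":0,"travel":[0,0,0],"twist":[0,0,0]},
  ],
)

```text
time: 7.5
position: [0.5419, -0.038, 0.0979]
tool_rot: [0.159, 0.978, -0.021, 0.13]
ft_force: [-0.7, -0.3, 2.1]
grip_width: 0.0002
grip_force: 1.2
```

Run:
```python
from h import *
v=np.load("v.npy");where(v)
```

```text
edge at (mm) [ 28.9 -20.5  81.9] F [-0.71 -0.27  2.12]
```

move_arm(
  commands=[
    {"hand":0,"travel":[0.03,0,0.1],"twist":[0,0,0]},
    {"hand":0,"travel":[0.03,0,0.1],"twist":[0,0,0]},
    {"hand":0,"travel":[0,0,0],"twist":[0,0,0]},
  ],
)

```text
time: 7.75
position: [0.5419, -0.0381, 0.0955]
tool_rot: [0.16, 0.978, -0.021, 0.129]
ft_force: [-0.1, -0.5, 2.5]
grip_width: 0.0005
grip_force: 1.2
```

move_arm(
  commands=[
    {"hand":0,"travel":[0.02,0,0.08],"twist":[0,0,0]},
    {"hand":0,"travel":[0,0,0],"twist":[0,0,0]},
  ],
)

```text
time: 7.92
position: [0.5419, -0.038, 0.0947]
tool_rot: [0.159, 0.978, -0.021, 0.129]
ft_force: [-0.2, -0.3, 2.7]
grip_width: 0.0008
grip_force: 1.4
```

move_arm(
  commands=[
    {"hand":0,"travel":[0.02,0,0.08],"twist":[0,0,0]},
    {"hand":0,"travel":[0,0,0],"twist":[0,0,0]},
  ],
)

```text
time: 8.08
position: [0.5419, -0.038, 0.0943]
tool_rot: [0.159, 0.978, -0.021, 0.13]
ft_force: [-0.7, 0.5, 6.4]
grip_width: 0.0005
grip_force: 3.6
```

Run:
```python
from h import *
v=np.load("v.npy");where(v)
```

```text
edge at (mm) [ 28.9 -20.5  78.3] F [-0.69  0.47  6.39]
```

move_arm(
  commands=[
    {"hand":0,"travel":[0.01,0,0.05],"twist":[0,0,0]},
    {"hand":0,"travel":[0,0,0],"twist":[0,0,0]},
  ],
)

```text
time: 8.25
position: [0.542, -0.0381, 0.0942]
tool_rot: [0.159, 0.978, -0.021, 0.13]
ft_force: [-2.0, 1.2, 11.2]
grip_width: 0.0002
grip_force: 5.0
```

move_arm(
  commands=[
    {"hand":0,"travel":[-0.25,0,-1],"twist":[0,0,0]},
    {"hand":0,"travel":[-0.8,0,-3],"twist":[0,0,0]},
    {"hand":0,"travel":[-0.8,0,-3],"twist":[0,0,0]},
    {"hand":0,"travel":[-0.8,0,-3],"twist":[0,0,0]},
    {"hand":0,"travel":[0,0,0],"twist":[0,0,0]},
  ],
)

```text
time: 8.67
position: [0.5445, -0.0386, 0.2021]
tool_rot: [0.159, 0.978, -0.022, 0.134]
ft_force: [-0.0, -0.2, -1.2]
grip_width: 0.0004
grip_force: 0.0
```

Run:
```python
from h import *
v=np.load("v.npy");where(v);tip([.095,0,.19],v,0)
```

```text
edge at (mm) [ 31.7 -20.2 186.1] F [-0.03 -0.17 -1.21]
shift [-6.54  2.02  1.64] rot [ 0.03 15.64  0.02] t 8.67
```

move_arm(
  commands=[
    {"hand":0,"travel":[0,0,0],"twist":[0,7.1,0]},
    {"hand":0,"travel":[0,0,0],"twist":[0,7.1,0]},
    {"hand":0,"travel":[0,0,0],"twist":[0,1.3,0]},
    {"hand":0,"travel":[-2,0.7,0],"twist":[0,0,0]},
    {"hand":0,"travel":[-2,0.7,0],"twist":[0,0,0]},
  ],
)

```text
time: 9.08
position: [0.583, -0.0373, 0.1951]
tool_rot: [0.161, 0.987, 0.001, -0.006]
ft_force: [-0.4, -0.0, -0.1]
grip_width: 0.0004
grip_force: 0.0
```

move_arm(
  commands=[
    {"hand":0,"travel":[-2,0.6,0],"twist":[0,0,0]},
    {"hand":0,"travel":[0,0,0],"twist":[0,0,0]},
    {"hand":0,"travel":[0,0,0],"twist":[0,0,0]},
  ],
)

```text
time: 9.33
position: [0.6041, -0.0378, 0.1947]
tool_rot: [0.161, 0.987, 0.001, -0.006]
ft_force: [-0.7, -0.2, 0.5]
grip_width: 0.0004
grip_force: 0.0
```

Run:
```python
from h import *
v=np.load("v.npy");where(v);tip([.095,0,.128],v,0)
```

```text
edge at (mm) [ 83.7  -0.6 180.9] F [-0.71 -0.16  0.53]
shift [-1.18  0.06  5.26] rot [-0.03 -0.63  0.02] t 9.33
```

move_arm(
  commands=[
    {"hand":0,"travel":[-1.2,0,1.3],"twist":[0,0,0]},
    {"hand":0,"travel":[0,0,2],"twist":[0,0,0]},
    {"hand":0,"travel":[0,0,2],"twist":[0,0,0]},
    {"hand":0,"travel":[0,0,0],"twist":[0,0,0]},
    {"hand":0,"travel":[0,0,0],"twist":[0,0,0]},
  ],
)

```text
time: 9.75
position: [0.613, -0.0411, 0.1417]
tool_rot: [0.161, 0.987, 0.001, -0.007]
ft_force: [0.4, -0.6, -0.3]
grip_width: 0.0006
grip_force: 0.0
```

Run:
```python
from h import *
v=np.load("v.npy");where(v)
for th,r in[(1.5,45),(1.3,45),(1.1,46),(.9,47),(.7,48),(.5,50),(.35,52),(.2,53),(.1,54),(0,54),(-.1,54)]:
    print(th,round(62-r*np.cos(th)-0+12*np.sin(th),1),round(82+r*np.sin(th)+12*np.cos(th),1))
```

```text
edge at (mm) [ 93.1  -0.9 127.9] F [ 0.37 -0.56 -0.26]
1.5 70.8 127.7
1.3 61.5 128.6
1.1 51.8 128.4
0.9 42.2 126.3
0.7 33.0 122.1
0.5 23.9 116.5
0.35 17.3 111.1
0.2 12.4 104.3
0.1 9.5 99.3
0 8.0 94.0
-0.1 7.1 88.5
```

move_arm(
  commands=[
    {"hand":0,"travel":[1.2,0,0],"twist":[0,0,0]},
    {"hand":0,"travel":[1.0,0,0],"twist":[0,0,0]},
    {"hand":0,"travel":[0.5,0,0],"twist":[0,0,0]},
    {"hand":0,"travel":[0.5,0,0],"twist":[0,0,0]},
    {"hand":0,"travel":[0,0,0],"twist":[0,0,0]},
  ],
)

```text
time: 10.17
position: [0.5848, -0.0313, 0.1446]
tool_rot: [0.161, 0.987, 0.001, -0.004]
ft_force: [-0.3, 0.3, 0.5]
grip_width: 0.0004
grip_force: 0.3
```

move_arm(
  commands=[
    {"hand":0,"travel":[0.5,0,0],"twist":[0,0,0]},
    {"hand":0,"travel":[0.5,0,0],"twist":[0,0,0]},
    {"hand":0,"travel":[0.5,0,0.1],"twist":[0,0,0]},
    {"hand":0,"travel":[0.5,0,0.1],"twist":[0,0,0]},
    {"hand":0,"travel":[0,0,0],"twist":[0,0,0]},
  ],
)

```text
time: 10.58
position: [0.5641, -0.0244, 0.141]
tool_rot: [0.161, 0.987, 0.001, -0.006]
ft_force: [0.6, 0.3, 0.1]
grip_width: 0.0006
grip_force: 0.3
```

Run:
```python
from h import *
v=np.load("v.npy");where(v)
```

```text
edge at (mm) [ 41.5  -0.5 127.2] F [0.57 0.29 0.07]
```

move_arm(
  commands=[
    {"hand":0,"travel":[0.85,0,0.35],"twist":[0,0,0]},
    {"hand":0,"travel":[0.45,0,0.25],"twist":[0,0,0]},
    {"hand":0,"travel":[0.45,0,0.3],"twist":[0,0,0]},
    {"hand":0,"travel":[0.35,0,0.3],"twist":[0,0,0]},
    {"hand":0,"travel":[0.35,0,0.3],"twist":[0,0,0]},
  ],
)

```text
time: 11.0
position: [0.5422, -0.0171, 0.1264]
tool_rot: [0.161, 0.987, 0.001, -0.004]
ft_force: [2.2, -0.4, 1.2]
grip_width: 0.0001
grip_force: 0.8
```

Run:
```python
from h import *
v=np.load("v.npy");where(v);tip([.0095,0,.099],v)
```

```text
edge at (mm) [ 18.4  -0.5 112.5] F [ 2.17 -0.44  1.17]
shift [1.29 0.05 1.15] rot [-1.000e-02 -1.551e+01  1.000e-02] t 11.0
```

move_arm(
  commands=[
    {"hand":0,"travel":[0.5,0,0.2],"twist":[0,-5,0]},
    {"hand":0,"travel":[0.5,0,0.3],"twist":[0,-5,0]},
    {"hand":0,"travel":[0.4,0,0.3],"twist":[0,-5,0]},
    {"hand":0,"travel":[0.1,0,0.2],"twist":[0,0,0]},
    {"hand":0,"travel":[0,0,0],"twist":[0,0,0]},
  ],
)

```text
time: 11.42
position: [0.5269, -0.012, 0.1145]
tool_rot: [0.159, 0.98, -0.02, 0.121]
ft_force: [-0.8, -0.6, 0.5]
grip_width: 0.0003
grip_force: 0.5
```

Run:
```python
from h import *
v=np.load("v.npy");where(v);tip([.008,0,.090],v)
```

```text
edge at (mm) [ 6.1 -0.7 98.6] F [-0.84 -0.59  0.54]
shift [0.05 0.06 0.87] rot [-0.04 -0.91  0.04] t 11.42
```

move_arm(
  commands=[
    {"hand":0,"travel":[0.0,0,0.3],"twist":[0,0,0]},
    {"hand":0,"travel":[0.0,0,0.3],"twist":[0,0,0]},
    {"hand":0,"travel":[0.05,0,0.25],"twist":[0,0,0]},
    {"hand":0,"travel":[0.03,0,0.12],"twist":[0,0,0]},
    {"hand":0,"travel":[0,0,0],"twist":[0,0,0]},
  ],
)

```text
time: 11.83
position: [0.5317, -0.0137, 0.1054]
tool_rot: [0.16, 0.979, -0.02, 0.124]
ft_force: [-0.6, 0.1, 0.4]
grip_width: 0.0005
grip_force: 0.6
```

move_arm(
  commands=[
    {"hand":0,"travel":[0.03,0,0.1],"twist":[0,0,0]},
    {"hand":0,"travel":[0,0,0],"twist":[0,0,0]},
  ],
)

```text
time: 12.0
position: [0.5317, -0.0137, 0.1049]
tool_rot: [0.16, 0.979, -0.02, 0.125]
ft_force: [-1.4, 0.1, 1.2]
grip_width: 0.0003
grip_force: 0.8
```

Run:
```python
from h import *
v=np.load("v.npy");where(v)
```

```text
edge at (mm) [11.3 -0.7 89. ] F [-1.41  0.12  1.16]
```

move_arm(
  commands=[
    {"hand":0,"travel":[0.03,0,0.1],"twist":[0,0,0]},
    {"hand":0,"travel":[0,0,0],"twist":[0,0,0]},
  ],
)

```text
time: 12.17
position: [0.5317, -0.0136, 0.1047]
tool_rot: [0.159, 0.979, -0.021, 0.125]
ft_force: [-3.0, 0.4, 8.0]
grip_width: 0.0004
grip_force: 3.7
```

move_arm(
  commands=[
    {"hand":0,"travel":[0.02,0,0.06],"twist":[0,0,0]},
    {"hand":0,"travel":[0,0,0],"twist":[0,0,0]},
  ],
)

```text
time: 12.33
position: [0.5318, -0.0136, 0.1045]
tool_rot: [0.159, 0.979, -0.021, 0.126]
ft_force: [-4.1, -0.4, 11.7]
grip_width: 0.0005
grip_force: 5.8
```

Firm stop reached. Release and look.

move_arm(
  commands=[
    {"hand":0,"travel":[-0.25,0,-1],"twist":[0,0,0]},
    {"hand":0,"travel":[-0.9,0,-3.6],"twist":[0,0,0]},
    {"hand":0,"travel":[-0.9,0,-3.6],"twist":[0,0,0]},
    {"hand":0,"travel":[-0.9,0,-3.6],"twist":[0,0,0]},
    {"hand":0,"travel":[-0.9,0,-3.6],"twist":[0,0,0]},
  ],
)

```text
time: 12.75
position: [0.5302, -0.013, 0.2639]
tool_rot: [0.16, 0.979, -0.02, 0.125]
ft_force: [1.1, -0.7, -0.2]
grip_width: 0.0006
grip_force: 0.0
```

move_arm(
  commands=[
    {"hand":0,"travel":[-2.5,0,-1],"twist":[0,5,0]},
    {"hand":0,"travel":[-3,0,-1],"twist":[0,5,0]},
    {"hand":0,"travel":[-3,0,0],"twist":[0,5,0]},
    {"hand":0,"travel":[0,0,0],"twist":[0,0,0]},
    {"hand":0,"travel":[0,0,0],"twist":[0,0,0]},
  ],
)

```text
time: 13.17
position: [0.6084, -0.0397, 0.2939]
tool_rot: [0.161, 0.987, 0.001, -0.003]
ft_force: [-0.5, 0.3, 0.2]
grip_width: 0.0005
grip_force: 0.0
```

move_arm(
  commands=[
    {"hand":0,"travel":[0,0,0],"twist":[0,0,0]},
    {"hand":0,"travel":[0,0,0],"twist":[0,0,0]},
    {"hand":0,"travel":[0,0,0],"twist":[0,0,0]},
    {"hand":0,"travel":[0,0,0],"twist":[0,0,0]},
    {"hand":0,"travel":[0,0,0],"twist":[0,0,0]},
  ],
)

```text
time: 13.58
position: [0.6047, -0.0378, 0.2957]
tool_rot: [0.161, 0.987, 0.001, -0.004]
ft_force: [-0.1, 0.1, 0.3]
grip_width: 0.0
grip_force: 0.0
```

move_arm(
  commands=[
    {"hand":0,"travel":[0,0,0],"twist":[0,0,0]},
    {"hand":0,"travel":[0,0,0],"twist":[0,0,0]},
    {"hand":0,"travel":[0,0,0],"twist":[0,0,0]},
    {"hand":0,"travel":[0,0,0],"twist":[0,0,0]},
    {"hand":0,"travel":[0,0,0],"twist":[0,0,0]},
  ],
)

```text
time: 14.0
position: [0.6054, -0.0382, 0.2952]
tool_rot: [0.161, 0.987, 0.001, -0.004]
ft_force: [0.8, 0.0, 0.2]
grip_width: 0.0008
grip_force: 0.0
```

Run:
```python
from h import *
c=robot.camera("wrist");s=robot.camera("side")
a=cv2.resize(c["frame"][:230],(512,230));b=cv2.resize(s["frame"][150:250,190:320],None,fx=3.9,fy=3.5)[:,:507];b=cv2.copyMakeBorder(b,0,0,0,5,0)
cv2.imwrite("pics/end.png",np.vstack([a,b])[:,:,::-1]);print(robot.get_obs()["time"])
```

```text
14.1
```

View pics/end.png

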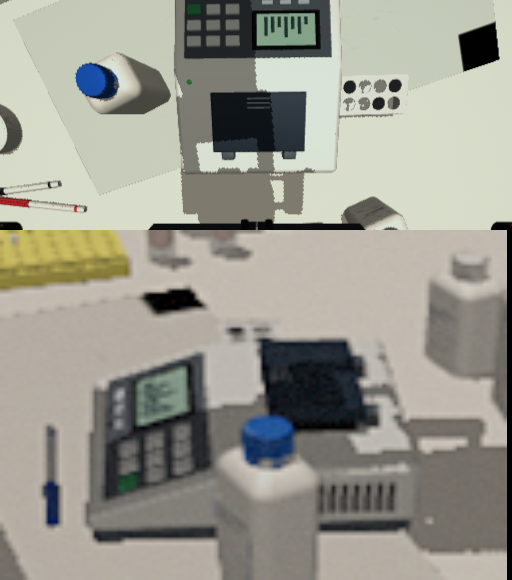

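The wrist view (top half) shows the lid closed flat, spanning (211–306, 92–153). The side view (bottom half) agrees: the lid is shut at about (315, 385), the bottle, rack and pen are in place, and the hand is well above.

```bash
python3 -c "
from rig import robot
print(robot.hand_in())"
```

```text
the job is handed in; nothing more can be done
None
```

The job is handed in. The lid popped open by itself, the blue-stoppered cuvette was pushed down to its firm stop, and the lid is pressed shut and was still closed 1.8 s after I let go, with the hand clear.

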